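# Start the drying timer of the lacquered bowl

### The arm

A 7-joint arm with a two-finger parallel gripper is mounted at the origin on the work surface. World frame = base frame: x ahead of the robot, y to its left, z up, the work surface at z = 0. Lengths are in m, angles in rad, forces in N, time in s.
With the tool pointing down it reaches from about 0.35 to 0.9 m from the base axis. Payload 8.1 kg.
Tool frame: the origin (TCP) lies at the centre of the arm's flange, where the gripper is bolted on; the fingertips stand 173 mm ahead of it and the grasp point (between the pads) lies 155 mm ahead of it; y points along the fingers, x is the direction in which the jaws open and shut, and the axes are right-handed (so a half turn about y gives the same grasp; the last joint's range is limited). The gripper opens to 85 mm and grips with 20 to 120 N. Pads are 22 mm wide; open, the fingers measure 114 mm over their backs; the gripper's body (76 mm by 85 mm) begins 54 mm behind the grasp point. The pads swing forward as they close: fully open they stand 13 mm farther back than shut.
Start: joints at [-1.258, 0.434, 0.025, 1.573, -0.012, 1.134, -0.075], TCP at [0.252, 0.572, 0.405] pointing down, gripper open.
Joint ranges: [-2.62, 2.62], [-0.44, 2.09], [-1.27, 1.32], [0.08, 2.57], [-1.32, 4.46], [0.12, 2], [-2.74, 2.74]. Speed limits (rad/s): [2.22, 2.22, 3.01, 3.01, 3.14, 3.14, 3.14].

### API

Orientations are given as a unit quaternion [w, x, y, z].
In Python, from plant import env gives the robot as it stands.
- The arm moves only by the tool play_rows, never from a script. Its argument "increments" is a list of rows, each a list of 2 entries, a list of its own where there are three numbers: the shift along the world's x, y, z in cm, then the turn about the world's z in degrees. In form: [[[dx, dy, dz], yaw], ...]. A call has exactly 5 rows; each row shifts and turns the commanded pose from where the row before left it; what a row does not reach is not made up. A row lasts 1/10 s, in which the tool goes at most 50 mm and 8.59 degrees, less where a joint would pass 70% of its speed; a pose out of reach is approached as far as the arm can. A call with a gripper value outside its range is refused whole. "fingers" is the gripper command: -1 is fully open, 1 is shut, values between are in proportion, set as the call begins (left out, the last holds). The fingers move at their own pace and stop on an object; "newtons" is the grip in N (left out, the last holds). Time passes only in rows, so rows that do not move let the fingers close, or fill a call up. It gives the time, the measured TCP pose, the force and the opening at its end, in the units of the state.
- env.sense(): the state, without advancing time (a new reading comes with each control period).
- env.capture(name): name is "scene" or "top" or "wrist"; returns (picture, depth): 480x640x3 uint8, red, green, blue; 480x640 float32, m along the optical axis (not along the pixel's ray), 0 where there is no reading.
- env.calibration(name): a dict with "intrinsics" (3x3 intrinsics, pixels), "extrinsics" (4x4, takes a point from camera to world coordinates). Camera axes: x right, y down, z forward; pixel columns grow to the right and rows downward; lengths in m; the calibration is good to about 2 mm. A picture is of the moment at which its call begins: read the wrist's pose just before it. calibration takes no time and is no camera call; for the wrist camera it gives the pose at the moment of the call.
- env.job_done(): hands the job in, once; it reports no verdict.
The state is a dict: "t": time; "q": joint angles; "joint_velocities": joint speeds; "joint_efforts": joint torques, N m; "eef_pos": TCP position; "orientation": TCP orientation; "wrist_force": force on the tool from outside, world axes, zero at the start; "moment": the same for the moment, N m; "width": opening from 0.0 (shut) to 1.0 (fully open).
Only numpy, scipy, OpenCV 4.12 (cv2) and the standard library are available. Lean on these libraries where they do the work, as an engineer would, in place of code of your own. Each camera call takes 0.05 s, during which the arm holds its last target. There are 200 camera calls.

### The job

Three freshly lacquered turned pieces are drying on the bench, each on its own small board with its own timer. Start the bowl's timer: with the fingertips, gently press the button on top of it fully down (it stays down), then withdraw. Do not shift or lift that timer, and do not touch the wet pieces or the other two timers.

Things in the scene. Friction and masses are not known exactly. Their poses are not given: they have to be found in the camera images.
- bowl: the round wide open turned bowl, loose, 90 mm across the rim and 45 mm tall; plain brown wood, wet with lacquer. Origin: centre of its underside, on its board, z up.
- timer_bowl: timer sharing a board with the bowl: loose grey box, 0.5 kg, 70 (x) by 64 (y) by 60 mm tall, dial on its -x side (to the robot), steel button in the middle of its top; all 3 timers look alike. Origin: centre of its underside, 12 mm above the bench, z up. The fixed board is 220 x 100 x 12 mm; the bowl stands about 110 mm from the timer on its far (+x) side.
- bowl_button_top (a point): centre of the flat top of the button on the bowl's timer: a steel disc 26 mm across, about 86 mm above the bench when up; it goes down with the button.
- bowl_button (a joint): how far the bowl timer's button is down, in m: 0 up (14 mm proud of the box), 0.010 fully down (4 mm proud, on a hard stop). It slides straight down against about 3 N of friction, has no spring and stays where it is left. Starts up, within 2 mm.
- goblet: a turned stemmed cup on a round foot, loose, 58 mm across and 85 mm tall; plain brown wood, wet with lacquer. Origin: centre of its underside, on its board, z up.
- timer_goblet: timer sharing a board with the goblet: loose grey box, 0.5 kg, 70 (x) by 64 (y) by 60 mm tall, dial on its -x side (to the robot), steel button in the middle of its top; all 3 timers look alike. Origin: centre of its underside, 12 mm above the bench, z up. The fixed board is 220 x 100 x 12 mm; the goblet stands about 110 mm from the timer on its far (+x) side.
- goblet_button_top (a point): centre of the flat top of the button on the goblet's timer: a steel disc 26 mm across, about 86 mm above the bench when up; it goes down with the button.
- goblet_button (a joint): how far the goblet timer's button is down, in m: 0 up (14 mm proud of the box), 0.010 fully down (4 mm proud, on a hard stop). It slides straight down against about 3 N of friction, has no spring and stays where it is left. Starts down: that timer is already running.
- candlestick: a slim turned candlestick, loose, 60 mm across the foot and 120 mm tall; plain brown wood, wet with lacquer. Origin: centre of its underside, on its board, z up.
- timer_candlestick: timer sharing a board with the candlestick: loose grey box, 0.5 kg, 70 (x) by 64 (y) by 60 mm tall, dial on its -x side (to the robot), steel button in the middle of its top; all 3 timers look alike. Origin: centre of its underside, 12 mm above the bench, z up. The fixed board is 220 x 100 x 12 mm; the candlestick stands about 110 mm from the timer on its far (+x) side.
- candlestick_button_top (a point): centre of the flat top of the button on the candlestick's timer: a steel disc 26 mm across, about 86 mm above the bench when up; it goes down with the button.
- candlestick_button (a joint): how far the candlestick timer's button is down, in m: 0 up (14 mm proud of the box), 0.010 fully down (4 mm proud, on a hard stop). It slides straight down against about 3 N of friction, has no spring and stays where it is left. Starts up, within 2 mm.

How it is judged:
On the way:
1. the fingertips press the button of the bowl's timer fully down (value of joint bowl_button above 0.0085 m and contact force between the fingers and timer_bowl above 0.3 N), for 0.02 s.
At the end, for the whole second after the job is handed in: The button of the bowl's timer is down (8.5 mm or more of its 10 mm) and stays down; the candlestick timer's button is still up (under 4 mm) and the goblet timer's still down (over 8 mm); all pieces and timers stand upright (within 0.1 rad), at rest, within 10 mm of where they began (value of joint bowl_button above 0.0085 m and value of joint candlestick_button below 0.004 m and value of joint goblet_button above 0.008 m and distance of each of bowl, timer_bowl, goblet, timer_goblet, candlestick, timer_candlestick from where it was at the start of the episode below 0.01 m and angle between each of bowl, timer_bowl, goblet, timer_goblet, candlestick, timer_candlestick's own z axis and vertical below 0.1 rad and linear speed of each of bowl, timer_bowl, goblet, timer_goblet, candlestick, timer_candlestick below 0.02 m/s); the robot touches nothing.
It fails at once if a wet piece is touched by the robot (over 0.5 N) (contact force between any of the fingers, the arm and bowl above 0.5 N or contact force between any of the fingers, the arm and goblet above 0.5 N or contact force between any of the fingers, the arm and candlestick above 0.5 N).
It fails at once if another timer is touched by the robot (over 0.5 N) (contact force between any of the fingers, the arm and timer_goblet above 0.5 N or contact force between any of the fingers, the arm and timer_candlestick above 0.5 N).
It fails at once if the bowl's timer is pressed roughly (over 35 N) (contact force between any of the fingers, the arm and timer_bowl above 35 N).
It fails at once if a timer or piece is shifted or lifted by more than 15 mm (distance of any of bowl, timer_bowl, goblet, timer_goblet, candlestick, timer_candlestick from where it was at the start of the episode above 0.015 m).
It also fails if it takes over 32 s, if anything falls off the work surface, if the arm or the gripper's body presses on something with over 40 N, if the wrist force passes 120 N, or if a joint passes its speed limit or range.

## Working session

There is one attempt and no reset: what is moved stays moved. The work goes in short steps, Python scripts to look and compute and a tool call to move; the robot and the scene stay as the last step left them, time stands still between calls to the robot, and variables do not carry over. Pictures are saved under pics/ and viewed, about 8 in all and at most 12, crops included, and the job is handed in when it is done.

Besides the shell and the picture viewer there is one more tool, called by a JSON object that holds its "method" and its "body". play_rows: Moves the arm, as the interface text tells. Its arguments: {"type":"object","properties":{"increments":{"type":"array"},"fingers":{"type":"number"},"newtons":{"type":"number"}},"required":["increments"]}

```bash
mkdir -p pics; python3 - <<'E'
from plant import env
import cv2,numpy as np
for n in("top","scene"):
    p,d=env.capture(n); np.savez(f"pics/{n}0.npz",p=p,d=d,**env.calibration(n)); cv2.imwrite(f"pics/{n}0.png",p[:,:,::-1]); print(n,env.calibration(n))
print(env.sense())
E
```

```text
top {'intrinsics': array([[489.15038233,   0.        , 324.40231334],
       [  0.        , 489.15038233, 243.89482369],
       [  0.        ,   0.        ,   1.        ]]), 'extrinsics': array([[-0.016306  , -0.97103713,  0.23837157,  0.40581315],
       [-0.99984056,  0.0141001 , -0.01095634, -0.01031627],
       [ 0.00727795, -0.23851222, -0.97111222,  0.74764332],
       [ 0.        ,  0.        ,  0.        ,  1.        ]])}
scene {'intrinsics': array([[433.88778909,   0.        , 323.22100735],
       [  0.        , 433.88778909, 238.38159046],
       [  0.        ,   0.        ,   1.        ]]), 'extrinsics': array([[-0.59449028,  0.68511284, -0.42095333,  0.82194846],
       [ 0.80401407,  0.49868573, -0.32384245,  0.21884707],
       [-0.0119452 , -0.53097358, -0.84730418,  0.64634975],
       [ 0.        ,  0.        ,  0.        ,  1.        ]])}
{'t': 0.1, 'q': array([-1.25760053,  0.43512971,  0.02494789,  1.57399404, -0.01161424,
        1.13399755, -0.07508997]), 'joint_velocities': array([ 3.09849652e-04, -9.61492079e-04,  7.31865057e-04, -1.29046497e-04,
        2.08667415e-03,  3.04537303e-05, -5.05995063e-04]), 'joint_efforts': array([ 3.27234739e-03, -6.71762037e+01,  1.02826405e+00, -3.16904855e+01,
        1.58188498e-02,  7.19559714e-03,  6.14268401e-06]), 'eef_pos': array([0.25237832, 0.57155142, 0.4040233 ]), 'orientation': array([-0.59214657,  0.59273983,  0.38563014, -0.38640825]), 'wrist_force': array([-0.36400034,  0.4279488 ,  0.10612093]), 'moment': array([0.00121231, 0.0524046 , 0.01954789]), 'width': 0.9999669093379913}
```

View pics/top0.png

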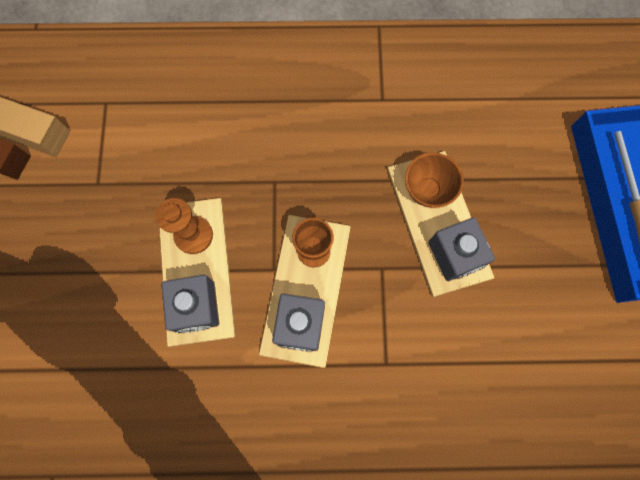

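View pics/scene0.png

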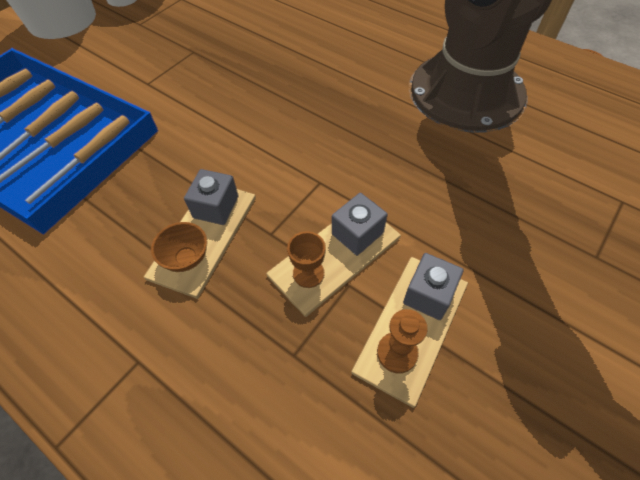

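In the top view, the bowl is at (434,180) with its timer's button at (468,244). The goblet and its timer are at (314,240) and (299,320), and the candlestick and its timer at (180,220) and (184,302). In the scene view, the bowl is at (180,248) and its button at (208,184). Next I triangulate all three buttons.

```bash
cat > h.py <<'E'
import cv2,numpy as np
def blob(p,seed,r=16):
    hsv=cv2.cvtColor(p,cv2.COLOR_RGB2HSV); m=((hsv[...,1]<60)&(hsv[...,2]>125)).astype(np.uint8)
    w=np.zeros_like(m); cv2.circle(w,seed,r,1,-1); n,l,s,c=cv2.connectedComponentsWithStats(m*w)
    i=1+np.argmax(s[1:,4]); return c[i],s[i],l==i
def ray(c,K,T):
    d=T[:3,:3]@np.linalg.solve(K,[c[0],c[1],1]); return T[:3,3],d   # d has unit depth
def tri(a,b):
    (o1,d1),(o2,d2)=a,b; s=np.linalg.lstsq(np.c_[d1,-d2],o2-o1,rcond=None)[0]
    p,q=o1+s[0]*d1,o2+s[1]*d2; return (p+q)/2,np.linalg.norm(p-q)
E
python3 - <<'E'
from h import *
A=np.load("pics/top0.npz");B=np.load("pics/scene0.npz");np.set_printoptions(precision=4,suppress=True)
for n,a,b in[("bowl",(468,244),(208,184)),("gob",(299,321),(360,213)),("cand",(184,302),(438,276))]:
    R=[];
    for D,s in((A,a),(B,b)):
        c,st,m=blob(D['p'],s); r=ray(c,D['intrinsics'],D['extrinsics']); R.append(r)
        print(n,c,st,"depth pt",r[0]+r[1]*np.median(D['d'][m]))
    print(n,"tri",*tri(*R))
# bowl timer box top: dark grey mask pixels in the top view, yaw
T=A['extrinsics'];K=A['intrinsics'];v,u=np.mgrid[:480,:640]
P=(np.stack([u,v,np.ones_like(u)],-1)@np.linalg.inv(K).T*A['d'][...,None])@T[:3,:3].T+T[:3,3]
for n,a in[("bowl",(468,244)),("gob",(299,321)),("cand",(184,302))]:
    w=(np.hypot(u-a[0],v-a[1])<45)&(P[...,2]>.064)&(P[...,2]<.078)&(A['p'].max(-1)<125)
    q=P[w]; print(n,"box top z",np.median(q[:,2]),cv2.minAreaRect((q[:,:2]*1000).astype(np.float32)))
E
```

```text
bowl [468.123  243.2063] [460 235  18  18 252] depth pt [ 0.567  -0.2194  0.0832]
bowl [206.2162 181.277 ] [199 176  16  12 148] depth pt [ 0.5672 -0.2215  0.0841]
bowl tri [ 0.5672 -0.2197  0.0849] 0.0020579710674713775
gob [298.3623 320.8986] [290 312  18  19 276] depth pt [0.4634 0.0193 0.0748]
gob [360.8665 212.6893] [344 197  33  33 412] depth pt [0.4607 0.0192 0.0712]
gob tri [0.4631 0.0199 0.0747] 0.0011532571918145538
cand [183.3025 300.8114] [174 292  19  19 281] depth pt [0.4923 0.1752 0.0823]
cand [439.4756 273.3762] [423 260  32  33 513] depth pt [0.4888 0.1756 0.0795]
cand tri [0.4918 0.1753 0.0839] 0.0013048196069321604
bowl box top z 0.07073339831017084 ((567.3982543945312, -219.20114135742188), (71.16542053222656, 63.90934753417969), 20.710538864135742)
gob box top z 0.07062084371093447 ((463.8946228027344, 19.85734748840332), (63.80197525024414, 71.1500473022461), 80.13055419921875)
cand box top z 0.07050197908355693 ((492.79400634765625, 175.74118041992188), (71.09212493896484, 64.82728576660156), 8.729057312011719)
```

The bowl's button top is at about (0.567, -0.2195, 0.0845), and the box centre from depth agrees. The sizes and heights match the text, and the goblet's button at 0.075 is already down. I'll shut the fingers and travel high.

{"method": "play_rows", "body": {"increments": [[[0.8,-2,0],0],[[1.6,-4,0],0],[[1.6,-4,0],0],[[1.6,-4,0],0],[[1.6,-4,0],0]], "fingers": 1, "newtons": 40}}

```text
t: 0.6
eef_pos: [0.3248, 0.39, 0.4044]
orientation: [-0.592, 0.593, 0.386, -0.386]
wrist_force: [0.4, 1.9, 1.5]
width: 0.148
```

{"method": "play_rows", "body": {"increments": [[[1.6,-4,0],0],[[1.6,-4,0],0],[[1.6,-4,0],0],[[1.6,-4,0],0],[[1.6,-4,0],0]]}}

```text
t: 1.1
eef_pos: [0.4046, 0.1899, 0.4047]
orientation: [0.592, -0.592, -0.386, 0.386]
wrist_force: [1.7, 1.2, -0.1]
width: -0.004
```

{"method": "play_rows", "body": {"increments": [[[1.6,-4,0],0],[[1.6,-4,0],0],[[1.6,-4,0],0],[[1.6,-4,0],0],[[1.6,-4,0],0]]}}

```text
t: 1.6
eef_pos: [0.4847, -0.01, 0.4047]
orientation: [0.592, -0.592, -0.386, 0.386]
wrist_force: [1.1, 1.0, -0.0]
width: -0.001
```

{"method": "play_rows", "body": {"increments": [[[1.6,-4,0],0],[[1.6,-4,0],0],[[1.6,-4,0],0],[[1.6,-4,0],0],[[1.0,-3,0],0]]}}

```text
t: 2.1
eef_pos: [0.5589, -0.2009, 0.4043]
orientation: [-0.593, 0.593, 0.385, -0.386]
wrist_force: [-0.5, 0.3, -0.7]
width: -0.002
```

{"method": "play_rows", "body": {"increments": [[[0.8,-1.95,0],0],[[0,0,-3],0],[[0,0,-4],0],[[0,0,-2],0],[[0,0,0],0]]}}

```text
t: 2.6
eef_pos: [0.5653, -0.2171, 0.3114]
orientation: [0.594, -0.591, -0.385, 0.388]
wrist_force: [0.6, 0.3, 0.6]
width: -0.001
```

```bash
python3 - <<'E'
from h import *
from plant import env
s=env.sense();print(s['eef_pos'],s['wrist_force'],s['width'])
ims=[]
for n in("top","scene","wrist"):
    p,d=env.capture(n); np.savez(f"pics/{n}1.npz",p=p,d=d,**env.calibration(n))
    ims.append(p)
a=cv2.resize(ims[0][130:330,350:610],(390,300));b=cv2.resize(ims[1][90:330,100:412],(390,300));c=cv2.resize(ims[2],(390,292))
o=np.zeros((600,790,3),np.uint8);o[:300,:390]=a;o[:300,400:790]=b;o[305:597,:390]=c
cv2.imwrite("pics/hover.png",o[:,:,::-1])
E
```

```text
[ 0.56531784 -0.21708292  0.31140668] [0.55170323 0.31385118 0.57532916] -0.0011690418308391124
```

View pics/hover.png

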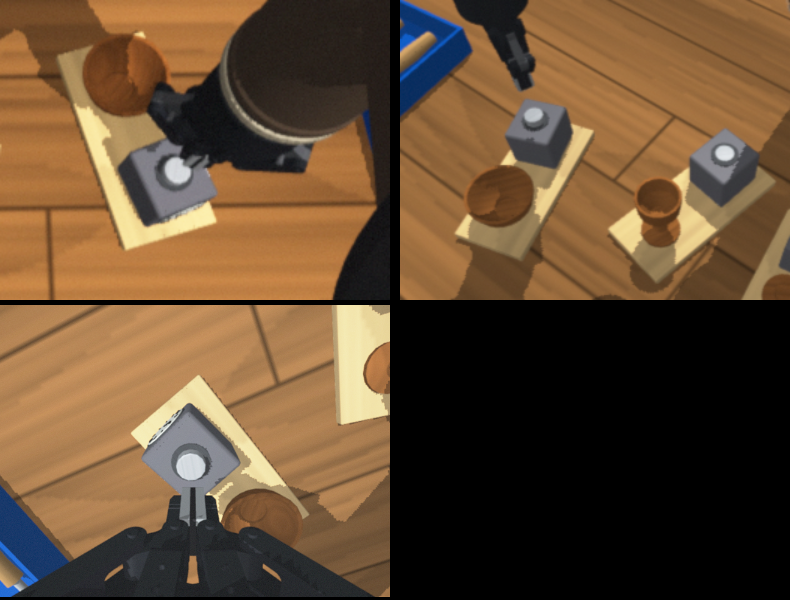

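The top crop shows the bowl's timer with its button clear, beside the fingertips. The scene crop shows the fingertips above the timer and the goblet undisturbed. The wrist view has the button at about (312,264) in full pixels, directly ahead of the shut tips. I'll refine the button position with the wrist ray.

```bash
python3 - <<'E'
from h import *
from plant import env
W=np.load("pics/wrist1.npz");A=np.load("pics/top0.npz")
c,s,m=blob(W['p'],(312,262),30);r=ray(c,W['intrinsics'],W['extrinsics'])
print(c,s,"depth",r[0]+r[1]*np.median(W['d'][m]),"plane",r[0]+r[1]*(.0845-r[0][2])/r[1][2])
c2,_,_=blob(A['p'],(468,244));print(tri(r,ray(c2,A['intrinsics'],A['extrinsics'])),env.sense()['eef_pos'])
E
```

```text
[311.74043584 264.89346247] [ 285  237   53   56 2065] depth [ 0.56640914 -0.22021898  0.0842743 ] plane [ 0.56632475 -0.22017874  0.0845    ]
(array([ 0.56831961, -0.22103728,  0.07855199]), np.float64(0.000567895571734755)) [ 0.56687273 -0.2180249   0.31582663]
```

{"method": "play_rows", "body": {"increments": [[[0,-0.2,-1],0],[[0,0,-1.5],0],[[0,0,-1.5],0],[[0,0,-0.8],0],[[0,0,0],0]]}}

```text
t: 3.25
eef_pos: [0.5661, -0.2196, 0.2655]
orientation: [0.593, -0.592, -0.386, 0.386]
wrist_force: [-0.5, -0.0, 0.7]
width: 0.007
```

{"method": "play_rows", "body": {"increments": [[[0,0,0],0],[[0,0,0],0],[[0,0,0],0],[[0,0,0],0],[[0,0,0],0]]}}

```text
t: 3.75
eef_pos: [0.5665, -0.2197, 0.267]
orientation: [-0.592, 0.593, 0.386, -0.386]
wrist_force: [0.1, 0.4, -0.0]
width: 0.001
```

The tips are at z ≈ 0.094 and centred. Now I'll press slowly.

{"method": "play_rows", "body": {"increments": [[[0,0,-0.2],0],[[0,0,-0.2],0],[[0,0,-0.2],0],[[0,0,-0.1],0],[[0,0,-0.1],0]]}}

```text
t: 4.25
eef_pos: [0.5664, -0.2197, 0.2585]
orientation: [0.593, -0.592, -0.386, 0.386]
wrist_force: [-0.2, -0.9, 1.0]
width: 0.002
```

{"method": "play_rows", "body": {"increments": [[[0,0,-0.1],0],[[0,0,-0.1],0],[[0,0,-0.1],0],[[0,0,-0.1],0],[[0,0,-0.1],0]]}}

```text
t: 4.75
eef_pos: [0.5665, -0.2198, 0.2537]
orientation: [0.592, -0.592, -0.386, 0.386]
wrist_force: [-1.5, 0.7, 3.7]
width: -0.0
```

{"method": "play_rows", "body": {"increments": [[[0,0,-0.1],0],[[0,0,-0.1],0],[[0,0,-0.1],0],[[0,0,-0.05],0],[[0,0,0],0]]}}

```text
t: 5.25
eef_pos: [0.5665, -0.2198, 0.2501]
orientation: [0.592, -0.592, -0.386, 0.386]
wrist_force: [-0.4, 0.7, 0.1]
width: -0.001
```

{"method": "play_rows", "body": {"increments": [[[0,0,-0.05],0],[[0,0,0],0],[[0,0,-0.05],0],[[0,0,0],0],[[0,0,0],0]]}}

```text
t: 5.75
eef_pos: [0.5664, -0.2198, 0.2495]
orientation: [0.592, -0.592, -0.386, 0.386]
wrist_force: [-1.6, 1.6, 5.4]
width: -0.001
```

{"method": "play_rows", "body": {"increments": [[[0,0,-0.05],0],[[0,0,0],0],[[0,0,0],0],[[0,0,0],0],[[0,0,0],0]]}}

```text
t: 6.25
eef_pos: [0.5664, -0.2198, 0.2495]
orientation: [-0.592, 0.592, 0.386, -0.386]
wrist_force: [-3.5, 1.3, 10.9]
width: 0.003
```

It's on the hard stop: the force rose to 11 N with no travel, at tip z 0.0765 against the expected 0.076. I'll withdraw straight up.

{"method": "play_rows", "body": {"increments": [[[0,0,0.1],0],[[0,0,0.3],0],[[0,0,1],0],[[0,0,2],0],[[0,0,3],0]]}}

```text
t: 6.75
eef_pos: [0.566, -0.2195, 0.3126]
orientation: [0.593, -0.592, -0.385, 0.387]
wrist_force: [1.2, 0.6, 0.5]
width: -0.004
```

{"method": "play_rows", "body": {"increments": [[[0,0,4],0],[[0,0,4],0],[[0,0,2],0],[[0,0,0],0],[[0,0,0],0]]}}

```text
t: 7.25
eef_pos: [0.5664, -0.2197, 0.4132]
orientation: [-0.592, 0.593, 0.386, -0.386]
wrist_force: [0.3, 0.2, -0.6]
width: 0.002
```

{"method": "play_rows", "body": {"increments": [[[-2,-2,0],0],[[-3,-3,0],0],[[-3,-3,0],0],[[-2,-2,0],0],[[0,0,0],0]]}}

```text
t: 7.75
eef_pos: [0.4625, -0.3232, 0.412]
orientation: [0.594, -0.593, -0.383, 0.385]
wrist_force: [-0.2, -0.6, 0.2]
width: -0.005
```

```bash
python3 - <<'E'
from h import *
from plant import env
np.set_printoptions(precision=4,suppress=True)
D={};ims=[]
for n in("top","scene"):
    p,d=env.capture(n); D[n]=dict(p=p,d=d,**env.calibration(n)); ims.append(cv2.resize(p,(400,300)))
cv2.imwrite("pics/end.png",np.hstack(ims)[:,:,::-1])
for n,a,b in[("bowl",(468,246),(207,185)),("gob",(299,321),(360,213)),("cand",(184,302),(438,276))]:
    try:
        R=[]
        for k,s in(("top",a),("scene",b)):
            E=D[k];c,st,m=blob(E['p'],s); r=ray(c,E['intrinsics'],E['extrinsics']);R.append(r);print(n,k,c,st[4],r[0]+r[1]*np.median(E['d'][m]))
        print(n,*tri(*R))
    except ValueError as e: print(n,k,"hidden")
print(env.sense()['wrist_force'],env.sense()['eef_pos'])
E
```

```text
bowl top [466.3373 244.4824] 255 [ 0.5672 -0.2193  0.0747]
bowl scene [207.5423 184.8662] 142 [ 0.5677 -0.2207  0.0757]
bowl [ 0.5674 -0.2197  0.0758] 0.0016377114252139418
gob top [298.1901 320.8697] 284 [0.4635 0.0196 0.0744]
gob scene [356.5018 208.4035] 285 [0.4563 0.0078 0.0689]
gob [0.4643 0.0163 0.0842] 0.0066825189206788415
cand top [182.828  301.0251] 279 [0.492  0.1758 0.0825]
cand scene [440.9588 273.4103] 485 [0.4877 0.1774 0.0796]
cand [0.4912 0.1765 0.0843] 0.002706031166420553
[0.28   0.5257 1.0099] [ 0.466  -0.3198  0.4118]
```

View pics/end.png

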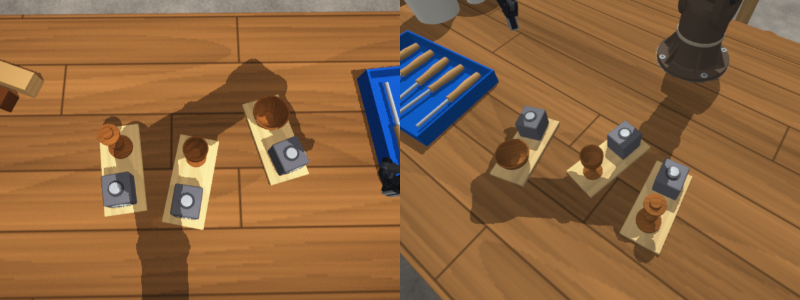

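The end view shows everything standing in place and the arm clear of it. The bowl's button is now level with the goblet's: 0.0747 m from the top camera's depth, against 0.0744–0.0748 for the goblet.

```bash
python3 -c "
from plant import env
print(env.job_done())"
```

```text
the job is handed in; nothing more can be done
None
```

I pressed the bowl timer's button down with shut fingertips, withdrew straight up and off to the side, and handed the job in; no verdict was reported.

- **Press:** it met about 4 N of friction, then hit the hard stop. The last step raised the force to 11 N with no travel, at tip height 76.5 mm against the expected 76 mm.
- **Button:** its top dropped from about 85 to 75.8 mm by triangulation, and by 8.4–8.5 mm in the depth readings. It is now level with the goblet's button, which was already down. The 8.5 mm reading alone would be borderline, so I relied on the hard-stop force.
- **Timers:** the bowl timer's button moved less than 1 mm sideways. The top view shows the other two buttons unmoved, within about 1 mm.
- **Pieces:** I checked the bowl, goblet and candlestick only by eye. They stand upright and in place.
- **Check that disagreed:** the final triangulation of the goblet's button gave 84 mm with a 6.7 mm ray mismatch. The scene-view blob there had shrunk from 412 to 285 pixels and moved, probably from changed lighting or the arm's shadow. I discarded that reading because the top camera's pixel position and depth had not changed.

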